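Zero the length gauge, unlock it and hold it at the red mark

ROBOT

A 7-joint arm with a two-finger parallel gripper is mounted at the origin on the work surface; the furniture and walls round the work are solid. World frame = base frame: x ahead of the robot, y to its left, z up, the work surface at z = 0. Lengths are in m, angles in rad, forces in N, time in s.
With the tool pointing down it reaches from about 0.4 to 0.85 m from the base axis. Payload 4.5 kg.
Tool frame: the origin (TCP) lies midway between the tips of the shut fingers; the grasp point (between the pads) lies 19 mm behind it; z points along the fingers, y is the direction in which the jaws open and shut (so a half turn about z gives the same grasp; the last joint's range is limited). The gripper opens to 88 mm and grips with 3 to 60 N. Pads are 18 mm wide; open, the fingers measure 123 mm over their backs; the gripper's body (75 mm by 187 mm) begins 45 mm behind the grasp point.
Start: joints at [1.373, 0.689, -0.195, 1.565, 0.157, 0.902, -0.215], TCP at [0.144, -0.608, 0.206] pointing down, gripper open.
Joint ranges: [-3.01, 3.01], [-0.46, 2.08], [-1.47, 1.51], [0.13, 2.56], [-1, 4.14], [0.04, 2.09], [-2.66, 2.66]. Speed limits (rad/s): [2.57, 2.57, 3.14, 3.14, 3.14, 3.14, 3.14].

INTERFACE

Orientations are given as a unit quaternion [x, y, z, w].
In Python, from plant import r gives the robot as it stands.
- The arm moves only by the tool play_rows, never from a script. Its argument "targets" is a list of rows, each an object of numbers: "jaw": the closure, from 0 (fully open) to 1 (shut); "dx", "dy", "dz": the shift along the tool's x, y, z in m; "yaw": the turn about the tool's z in rad. A call has exactly 5 rows; each row shifts and turns the pose as measured when the row begins, along the tool's axes as they then stand; what a row does not reach is not made up. A row lasts 1/10 s, in which the tool goes at most 50 mm and 8.59 degrees, less where a joint would pass 70% of its speed; a pose out of reach is approached as far as the arm can. A call with a gripper value outside its range is refused whole. The fingers move at their own pace and stop on an object; "squeeze" is the grip in N (left out, the last holds). Time passes only in rows, so rows that do not move let the fingers close, or fill a call up. It gives the time, the measured TCP pose, the force and the opening at its end, in the units of the state.
- r.get_state(): the state, without advancing time (a new reading comes with each control period).
- r.snapshot(name): name is "scene" or "top"; returns a dict with "frame" (420x560x3 uint8, red, green, blue), "z_map" (420x560 float32, m along the optical axis (not along the pixel's ray), 0 where there is no reading), "mtx" (3x3 intrinsics, pixels), "position" and "orientation" of the camera in the world. Camera axes: x right, y up, looking along -z (the intrinsics and any distortion apply to the point x, -y, -z); pixel columns grow to the right and rows downward; lengths in m; the calibration is good to about 2 mm. A picture is of the moment at which its call begins.
- r.finish_job(): hands the job in, once; it reports no verdict.
The state is a dict: "clock": time; "q": joint angles; "qd": joint speeds; "joint_torque": joint torques, N m; "tool_pos": TCP position; "eef_rot": TCP orientation; "contact_force": force on the tool from outside, world axes, zero at the start; "moment": the same for the moment, N m; "opening": opening from 0.0 (shut) to 1.0 (fully open).
Only numpy, scipy, OpenCV 4.12 (cv2) and the standard library are available. Lean on these libraries where they do the work, as an engineer would, in place of code of your own. Each camera call takes 0.05 s, during which the arm holds its last target.

TASK

Set the length gauge for trimming a club shaft: with the bar still locked home, press the blue zero button fully down and let it come up, then press the yellow lock button fully down and let it come up, so that the bar springs out a little. Take the bar by its black knob, pull it out along the scale until the pointer stands over the red band, and finish while still gripping the knob and holding the pointer steadily there, because a spring pulls the bar back. Leave the white club head, the green roll, the marker and the wash bottle where they are.

Things in the scene. Friction and masses are not known exactly. Their poses are not given: they have to be found in the camera images.
- gauge: the length gauge, fixed on the table: aluminium base 94 x 335 mm, 10 mm thick; origin on the table top. Own z is up; the bar pulls out along its own -y; its own -x side carries the white scale (top 24 mm up, a tick every 10 mm). The grey housing with both buttons spans own y -6 to +132 mm, top 42 mm up. Stop block 24 mm high at own y -194 mm. Start yaw 0 to 0.5 rad
- zero_button_top (a point): centre of the top face of the blue zero button (26 mm across, on the housing, the one farther from the knob; 64 mm from the yellow button). Behind the table edge on the left a green upright post of the room, 49 mm square, stands at about x 0.60, y 0.23, taller than the arm: draw the arm in before swinging past it
- zero_button (a joint): travel of the blue button: 0 up, 0.006 m fully down (down at 0.005); a spring pushes it up, fully down takes about 5 N
- lock_button_top (a point): centre of the top face of the yellow lock button (26 mm across, on the housing, the one nearer the knob)
- lock_button (a joint): travel of the yellow button: 0 up, 0.006 m fully down (down at 0.005); spring return, fully down takes about 5 N. While it is up and the bar is home, the bar is locked; once it is down the bar springs out about 20 mm in under a second and stays free when the button is let up
- gauge_bar (a joint): how far the bar is out, in m: 0 home and locked, 0.13 at its end stop. A spring of 50 N/m draws it to about 0.02 m from either side, so 2 to 5 N is needed to hold it at the red band; let go, it runs back to about 0.02
- knob_center (a point): where to grip: on the axis of the upright black knob on the bar's carriage, 66 mm above the table. The knob is a round post 22 mm in diameter, from 46 to 86 mm above the table; below it are a flange 28 mm across, 4 mm thick, and the carriage 30 x 28 mm. It moves with the bar
- pointer_tip (a point): tip of the black pointer (3 mm wide) that sticks out of the carriage over the scale strip, 31 mm above the table; it moves with the bar. It has the same own y in the gauge as the knob's axis; x, y, z axes as those of the gauge
- band_mid (a point): middle of the red band's top, 27 mm above the table: a red saddle 10 mm wide along the scale, fixed across the scale strip 50 to 110 mm out from the pointer's home; axes as those of the gauge
- iron_head: bystander: white iron club head with a green dot, 43 x 105 x 78 mm; origin under its middle
- dot_roll: bystander: green roll, 70 mm across, 22 mm high; origin under its middle
- marker_green: bystander: lying marker pen with a green cap, 14 x 124 x 16 mm; origin under its middle
- wash_bottle: bystander: white wash bottle with a red cap, 70 x 60 x 178 mm; origin under its middle

How it is judged:
By the outcome, as a careful person would: the job done as asked, in the order asked, and still so for the second after the job is handed in, while the arm keeps its last pose, push and grip.
It also fails if it takes over 53 s, if anything falls off the work surface, if the arm or the gripper's body presses on something with over 40 N, if the wrist force passes 120 N, or if a joint passes its speed limit or range.

## Working session

There is one attempt and no reset: what is moved stays moved. The work goes in short steps, Python scripts to look and compute and a tool call to move; the robot and the scene stay as the last step left them, time stands still between calls to the robot, and variables do not carry over. Pictures are saved under pics/ and viewed, and the job is handed in when it is done.

Besides the shell and the picture viewer there is one more tool, called after ">>>" as a command line: name --argument value ..., lists and objects as JSON in quotes. play_rows: Moves the arm, as the interface text tells. Its arguments: {"type":"object","properties":{"targets":{"type":"array"},"squeeze":{"type":"number"}},"required":["targets"]}

```bash
mkdir -p pics; ls; python3 - <<'E'
from plant import r
import cv2,numpy as np
s=r.get_state();print({k:np.round(v,3).tolist() for k,v in s.items()})
for n in("scene","top"):
    d=r.snapshot(n);cv2.imwrite(f"pics/{n}0.png",d["frame"][:,:,::-1]);np.savez(f"{n}0.npz",**d)
    print(n,d["mtx"],d["position"],d["orientation"],d.keys())
E
```

```text
pics
{'clock': 0.0, 'q': [1.373, 0.69, -0.195, 1.566, 0.157, 0.903, -0.215], 'qd': [0.001, 0.0, -0.001, -0.0, 0.001, -0.001, 0.001], 'joint_torque': [-0.001, -52.757, -1.267, -15.343, -0.053, 0.006, 0.0], 'tool_pos': [0.143, -0.608, 0.206], 'eef_rot': [0.993, 0.116, -0.0, -0.001], 'contact_force': [0.521, -0.381, 0.348], 'moment': [-0.023, 0.004, 0.025], 'opening': 0.999}
scene [[448.43104289   0.         283.3238807 ]
 [  0.         448.43104289 213.27772485]
 [  0.           0.           1.        ]] [-0.29891116  0.61343048  0.69055113] [-0.19680332  0.44694587  0.79842164 -0.35217997] dict_keys(['frame', 'z_map', 'mtx', 'position', 'orientation'])
top [[465.42461588   0.         285.66899424]
 [  0.         465.42461588 212.53873108]
 [  0.           0.           1.        ]] [ 0.28884054 -0.06513857  1.24262249] [ 0.04697872 -0.04288244 -0.6955609   0.71564595] dict_keys(['frame', 'z_map', 'mtx', 'position', 'orientation'])
```

View pics/scene0.png

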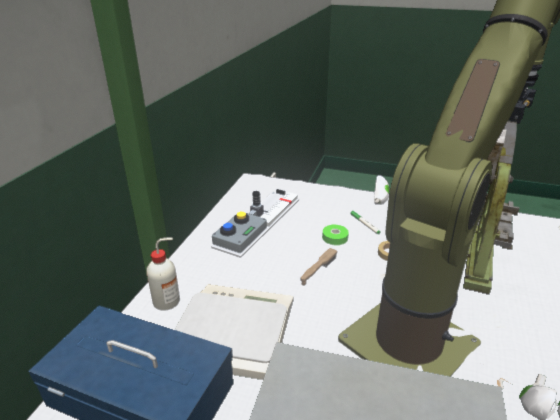

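View pics/top0.png

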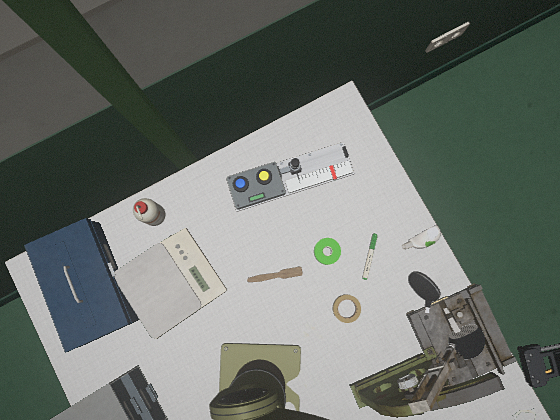

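The gauge lies at the top centre of the top view: blue button at about (240,184), yellow (264,176), knob (295,163), red band (333,172). In the scene view these are at (228,229), (241,217), (256,198) and (286,200). Next I measure them.

```bash
cat > h.py <<'E'
import numpy as np,cv2
from scipy.spatial.transform import Rotation as R
def ray(d,u,v):
    K=d["mtx"];c=np.array([(u-K[0,2])/K[0,0],-(v-K[1,2])/K[1,1],-1.])
    return np.array(d["position"]),R.from_quat(d["orientation"]).as_matrix()@c
def plane(d,u,v,z):
    p,w=ray(d,u,v);return p+w*(z-p[2])/w[2]
def depth(d,u,v):
    p,w=ray(d,u,v);return p+w*d["z_map"][int(round(v)),int(round(u))]
def tri(da,a,db,b):
    p,w=ray(da,*a);q,x=ray(db,*b);A=np.stack([w,-x],1)
    t=np.linalg.lstsq(A,q-p,rcond=None)[0];P=p+w*t[0];Q=q+x*t[1];return (P+Q)/2,np.linalg.norm(P-Q)
def blobs(d,lo,hi,box,mn=8):
    hsv=cv2.cvtColor(d["frame"],cv2.COLOR_RGB2HSV);m=cv2.inRange(hsv,lo,hi)
    k=np.zeros_like(m);x0,y0,x1,y1=box;k[y0:y1,x0:x1]=m[y0:y1,x0:x1]
    n,l,s,c=cv2.connectedComponentsWithStats(k)
    return [(s[i,4],s[i,:4].tolist(),c[i].round(2).tolist(),l==i) for i in range(1,n) if s[i,4]>=mn]
C=dict(blue=((105,130,60),(125,255,255)),yel=((22,130,100),(34,255,255)),red=((0,140,90),(8,255,255)),blk=((0,0,0),(180,255,45)))
E
python3 - <<'E'
from h import *
ds={n:dict(np.load(n+"0.npz")) for n in("top","scene")}
bx=dict(top=(225,135,360,215),scene=(205,180,310,255))
for n,d in ds.items():
    for c,(lo,hi) in C.items():
        for a,b,cc,m in blobs(d,lo,hi,bx[n]):
            P=depth(d,*cc); 
            print(n,c,a,b,cc,P.round(4))
    x0,y0,x1,y1=bx[n]
    f=d["frame"][y0:y1,x0:x1,::-1];cv2.imwrite(f"pics/{n}crop.png",cv2.resize(f,None,fx=5.5,fy=5.5,interpolation=cv2.INTER_CUBIC))
E
```

```text
top blue 73 [235, 179, 10, 9] [239.85, 182.89] [0.5132 0.0641 0.063 ]
top yel 71 [259, 171, 10, 10] [263.38, 175.13] [0.5355 0.0043 0.0618]
top red 40 [330, 166, 7, 13] [332.7, 172.15] [ 0.5561 -0.1779  0.0265]
top blk 28 [225, 135, 21, 11] [234.75, 139.96] [ 0.7125  0.1196 -0.2372]
scene blue 54 [223, 223, 10, 7] [227.5, 226.0] [0.5073 0.0701 0.0622]
scene yel 51 [237, 212, 9, 7] [240.88, 214.84] [0.5291 0.01   0.0607]
```

View pics/topcrop.png

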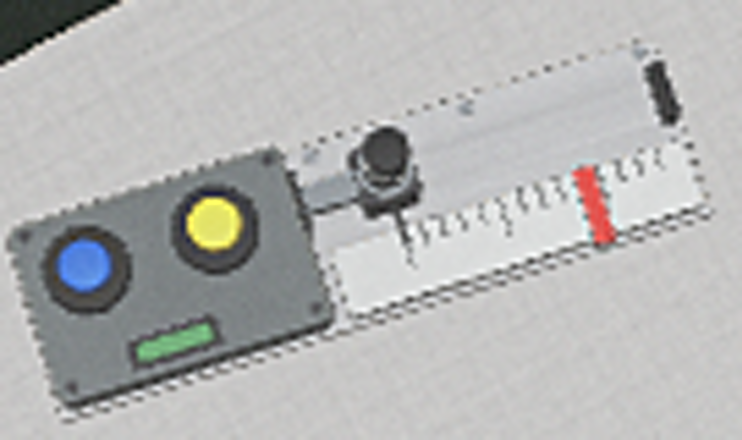

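View pics/scenecrop.png

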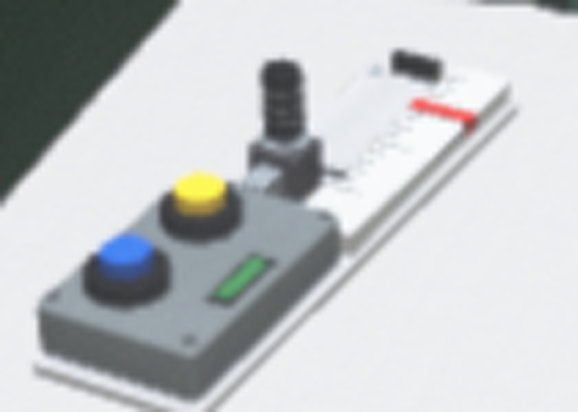

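```bash
python3 - <<'E'
from h import *
t=dict(np.load("top0.npz"));s=dict(np.load("scene0.npz"))
T=lambda x,y:((x+.5)/5.5-.5+225,(y+.5)/5.5-.5+135)
S=lambda x,y:((x+.5)/5.5-.5+205,(y+.5)/5.5-.5+180)
print("blue",tri(t,T(85,265),s,S(126,247)));print("yel",tri(t,T(213,223),s,S(200,184)))
print("knobtop",tri(t,T(386,145),s,S(281,70)), plane(t,*T(386,145),.086),depth(t,*T(386,147)))
print("band",tri(t,T(594,205),s,S(444,113)),plane(t,*T(594,205),.027))
print("tip",plane(t,*T(410,250),.031), plane(s,*S(345,175),.031))
a,b=plane(t,*T(70,408),.01),plane(t,*T(708,210),.01);d=b-a;print("edge",a,b,np.hypot(*d[:2]),np.arctan2(d[0],-d[1]))
a,b=plane(t,*T(300,150),.01),plane(t,*T(640,45),.01);d=b-a;print("edge2",np.arctan2(d[0],-d[1]))
yb=plane(t,*T(85,265),.063);yy=plane(t,*T(213,223),.063);d=yy-yb;print(yb,yy,np.arctan2(d[0],-d[1]),np.hypot(*d[:2]))
E
```

```text
blue (array([0.51436757, 0.06430923, 0.06067634]), np.float64(0.0010973223382635061))
yel (array([0.53570616, 0.004536  , 0.06107775]), np.float64(0.00014181550580995967))
knobtop (array([ 0.57058137, -0.07577145,  0.08058879]), np.float64(0.0002744207842859855)) [ 0.5693674  -0.07562426  0.086     ] [ 0.56834962 -0.07564629  0.08630279]
band (array([ 0.55813088, -0.17812204,  0.02089653]), np.float64(2.4824122716012586e-06)) [ 0.55678466 -0.17755845  0.027     ]
tip [ 0.5313508  -0.08902785  0.031     ] [ 0.5323896  -0.08511772  0.031     ]
edge [0.45282696 0.07381267 0.01      ] [ 0.55958789 -0.23504659  0.01      ] 0.3267903535347799 0.3328050885735055
edge2 0.3338232281505376
[0.5135465  0.06364213 0.063     ] [0.53525476 0.00437062 0.063     ] 0.3510785341747949 0.06312178527951907
```

>>> play_rows --targets '[{"dz": -0.02,"dy": -0.04,"jaw": 1},{"dx": 0.01,"dy": -0.045,"jaw": 1},{"dx": 0.01,"dy": -0.045,"jaw": 1},{"dx": 0.01,"dy": -0.045,"jaw": 1},{"dx": 0.01,"dy": -0.045,"jaw": 1}]' --squeeze 20

```text
invalid input
```

>>> play_rows --targets '[{"dx": 0,"dz": -0.02,"dy": -0.04,"yaw": 0,"jaw": 1},{"dx": 0.01,"dy": -0.045,"dz": 0,"yaw": 0,"jaw": 1},{"dx": 0.01,"dy": -0.045,"dz": 0,"yaw": 0,"jaw": 1},{"dx": 0.01,"dy": -0.045,"dz": 0,"yaw": 0,"jaw": 1},{"dx": 0.01,"dy": -0.045,"dz": 0,"yaw": 0,"jaw": 1}]' --squeeze 20

```text
clock: 0.6
tool_pos: [0.1309, -0.3816, 0.2229]
eef_rot: [0.994, 0.113, 0.0, -0.0]
contact_force: [1.4, 0.5, -0.6]
opening: 0.569
```

>>> play_rows --targets '[{"dx": 0.038,"dy": -0.028,"dz": 0,"yaw": 0,"jaw": 1},{"dx": 0.038,"dy": -0.028,"dz": 0,"yaw": 0,"jaw": 1},{"dx": 0.038,"dy": -0.028,"dz": 0,"yaw": 0,"jaw": 1},{"dx": 0.038,"dy": -0.028,"dz": 0,"yaw": 0,"jaw": 1},{"dx": 0.038,"dy": -0.028,"dz": 0,"yaw": 0,"jaw": 1}]'

```text
clock: 1.1
tool_pos: [0.2831, -0.1943, 0.2229]
eef_rot: [0.994, 0.107, -0.002, -0.002]
contact_force: [-0.3, -1.3, -0.1]
opening: 0.115
```

>>> play_rows --targets '[{"dx": 0.038,"dy": -0.028,"dz": 0,"yaw": -0.03,"jaw": 1},{"dx": 0.038,"dy": -0.028,"dz": 0,"yaw": -0.03,"jaw": 1},{"dx": 0.038,"dy": -0.028,"dz": 0,"yaw": -0.03,"jaw": 1},{"dx": 0.03,"dy": -0.02,"dz": 0,"yaw": -0.02,"jaw": 1},{"dx": 0,"dy": 0,"dz": 0,"yaw": 0,"jaw": 1}]'

```text
clock: 1.6
tool_pos: [0.4041, -0.0444, 0.2232]
eef_rot: [0.986, 0.169, 0.001, -0.003]
contact_force: [-0.3, 0.0, 0.1]
opening: 0.002
```

>>> play_rows --targets '[{"dx": 0.035,"dy": -0.016,"dz": 0.01,"yaw": 0,"jaw": 1},{"dx": 0.035,"dy": -0.016,"dz": 0.02,"yaw": 0,"jaw": 1},{"dx": 0.035,"dy": -0.016,"dz": 0.03,"yaw": 0,"jaw": 1},{"dx": 0.035,"dy": -0.016,"dz": 0.03,"yaw": 0,"jaw": 1},{"dx": 0,"dy": 0,"dz": 0.02,"yaw": 0,"jaw": 1}]'

```text
clock: 2.1
tool_pos: [0.5199, 0.0638, 0.1113]
eef_rot: [0.986, 0.166, 0.004, -0.001]
contact_force: [0.8, -0.2, 1.0]
opening: 0.008
```

```bash
cat > look.py <<'E'
import sys
from h import *
from plant import r
n=sys.argv[1]
for c in("top","scene"):
    d=r.snapshot(c);np.savez(f"{c}{n}.npz",**d)
    x0,y0,x1,y1=(200,110,380,230) if c=="top" else (180,150,320,260)
    cv2.imwrite(f"pics/{c}{n}.png",cv2.resize(d["frame"][y0:y1,x0:x1,::-1],None,fx=4.4,fy=4.4,interpolation=cv2.INTER_CUBIC))
    if len(sys.argv)>2: cv2.imwrite(f"pics/{c}{n}f.png",d["frame"][:,:,::-1])
s=r.get_state()
print({k:np.round(s[k],4).tolist() for k in("clock","tool_pos","eef_rot","contact_force","opening","q")})
E
python3 look.py 1 f
```

```text
{'clock': 2.2, 'tool_pos': [0.5143, 0.0589, 0.1104], 'eef_rot': [0.9864, 0.1645, -0.0016, 0.0002], 'contact_force': [-0.7831, -0.5043, 0.9014], 'opening': 0.0031, 'q': [-0.1057, 0.7019, -0.1593, 1.9745, 0.2221, 0.4849, -1.6656]}
```

View pics/top1f.png

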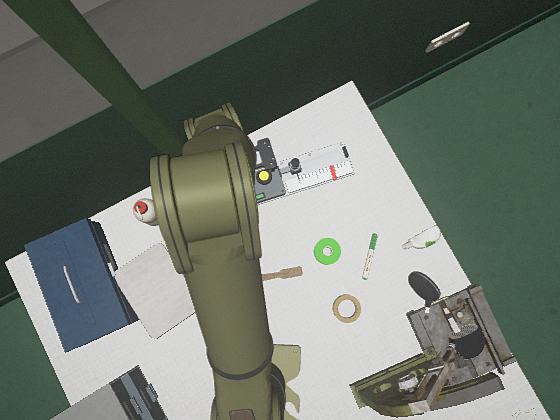

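View pics/scene1f.png

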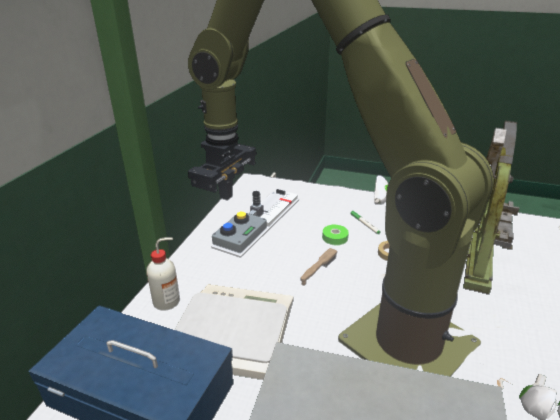

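The top view shows the arm over the blue button, with the yellow button (264,176) and knob still clear. In the scene view the gripper is above the blue button at (228,229). Now I descend and press.

>>> play_rows --targets '[{"dx": 0.002,"dy": -0.005,"dz": 0.015,"yaw": 0,"jaw": 1},{"dx": 0,"dy": 0,"dz": 0.015,"yaw": 0,"jaw": 1},{"dx": 0,"dy": 0,"dz": 0.008,"yaw": 0,"jaw": 1},{"dx": 0,"dy": 0,"dz": 0,"yaw": 0,"jaw": 1},{"dx": 0,"dy": 0,"dz": 0,"yaw": 0,"jaw": 1}]'

```text
clock: 2.7
tool_pos: [0.5126, 0.0574, 0.0752]
eef_rot: [0.987, 0.16, -0.002, 0.002]
contact_force: [0.4, -0.5, -0.2]
opening: 0.005
```

>>> play_rows --targets '[{"dx": 0.003,"dy": -0.006,"dz": 0.005,"yaw": -0.015,"jaw": 1},{"dx": 0,"dy": -0.001,"dz": 0.004,"yaw": 0,"jaw": 1},{"dx": 0,"dy": 0,"dz": 0.004,"yaw": 0,"jaw": 1},{"dx": 0,"dy": 0,"dz": 0.003,"yaw": 0,"jaw": 1},{"dx": 0,"dy": 0,"dz": 0,"yaw": 0,"jaw": 1}]'

```text
clock: 3.2
tool_pos: [0.5144, 0.0654, 0.06]
eef_rot: [0.986, 0.168, -0.001, 0.002]
contact_force: [-0.1, -0.3, 0.6]
opening: 0.003
```

```bash
python3 look.py 2
```

```text
{'clock': 3.3, 'tool_pos': [0.5146, 0.0653, 0.0603], 'eef_rot': [0.9858, 0.1681, -0.0003, 0.0021], 'contact_force': [-0.0374, -0.0491, -0.8983], 'opening': 0.0018, 'q': [-0.1463, 0.79, -0.1184, 2.0028, 0.2504, 0.3636, -1.6976]}
```

View pics/scene2.png

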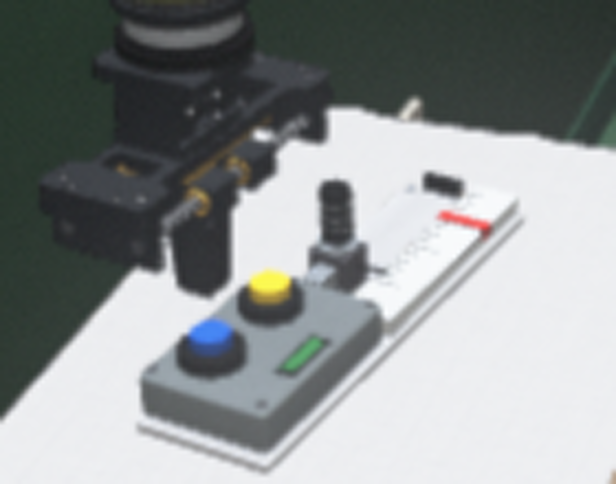

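```bash
python3 - <<'E'
from h import *
s=dict(np.load("scene2.npz"));t=dict(np.load("top2.npz"))
for v in range(196,232,2):
    print(v,[ (u,depth(s,u,v).round(3).tolist(),s["frame"][v,u].tolist()) for u in (222,226,230)])
E
```

```text
196 [(222, [0.482, 0.096, 0.171], [116, 118, 122]), (226, [0.477, 0.088, 0.169], [107, 90, 63]), (230, [0.472, 0.08, 0.169], [47, 50, 53])]
198 [(222, [0.473, 0.103, 0.171], [103, 105, 109]), (226, [0.478, 0.088, 0.163], [103, 88, 60]), (230, [0.475, 0.078, 0.161], [50, 51, 54])]
200 [(222, [0.49, 0.091, 0.154], [54, 55, 58]), (226, [0.5, 0.074, 0.143], [50, 51, 55]), (230, [0.505, 0.058, 0.135], [50, 51, 54])]
202 [(222, [0.501, 0.085, 0.142], [47, 49, 51]), (226, [0.5, 0.074, 0.138], [50, 51, 55]), (230, [0.511, 0.055, 0.126], [51, 51, 55])]
204 [(222, [0.503, 0.084, 0.135], [48, 50, 52]), (226, [0.503, 0.072, 0.13], [50, 51, 53]), (230, [0.509, 0.057, 0.121], [50, 52, 55])]
206 [(222, [0.506, 0.083, 0.127], [48, 50, 52]), (226, [0.5, 0.075, 0.127], [50, 53, 55]), (230, [0.508, 0.058, 0.117], [50, 51, 55])]
208 [(222, [0.507, 0.082, 0.121], [50, 51, 54]), (226, [0.498, 0.076, 0.122], [50, 52, 55]), (230, [0.509, 0.058, 0.11], [50, 51, 56])]
210 [(222, [0.509, 0.081, 0.114], [51, 53, 55]), (226, [0.504, 0.073, 0.113], [52, 53, 56]), (230, [0.505, 0.06, 0.107], [52, 53, 55])]
212 [(2
[... 712 characters left out ...]
[0.617, 0.014, -0.002], [236, 237, 240]), (226, [0.608, 0.006, -0.001], [186, 197, 227]), (230, [0.548, 0.033, 0.039], [137, 154, 187])]
224 [(222, [0.61, 0.019, -0.003], [226, 230, 239]), (226, [0.517, 0.068, 0.062], [71, 134, 242]), (230, [0.511, 0.059, 0.062], [75, 136, 242])]
226 [(222, [0.529, 0.072, 0.053], [97, 106, 139]), (226, [0.506, 0.075, 0.065], [70, 132, 242]), (230, [0.505, 0.064, 0.061], [69, 125, 233])]
228 [(222, [0.524, 0.076, 0.051], [61, 66, 81]), (226, [0.506, 0.076, 0.059], [59, 89, 158]), (230, [0.503, 0.066, 0.056], [59, 82, 140])]
230 [(222, [0.514, 0.084, 0.053], [63, 65, 68]), (226, [0.503, 0.078, 0.056], [60, 74, 114]), (230, [0.503, 0.067, 0.051], [63, 70, 91])]
```

View pics/top2.png

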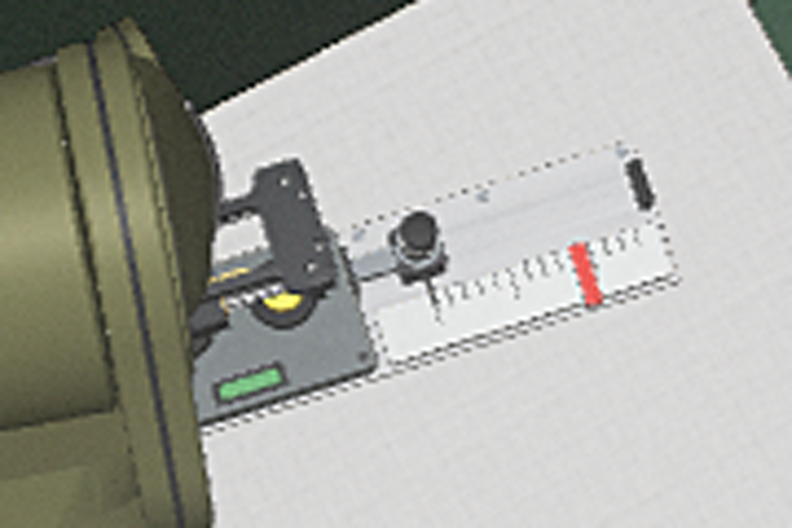

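```bash
python3 look.py 3; python3 - <<'E'
from h import *
for n in (1,2,3):
  s=dict(np.load(f"scene{n}.npz"))
  lo=[]
  for v in range(170,232):
    for u in range(205,240):
      P=depth(s,u,v);f=s["frame"][v,u]
      if f.max()<70 and .48<P[0]<.54 and P[2]>.066: lo.append((P[2],u,v,*P.round(3)))
  lo.sort();print(n,lo[:4])
E
```

```text
{'clock': 3.4, 'tool_pos': [0.5147, 0.0653, 0.0605], 'eef_rot': [0.9858, 0.1681, -0.0002, 0.0021], 'contact_force': [-0.2064, 0.1542, -0.6474], 'opening': 0.0011, 'q': [-0.1462, 0.7897, -0.1185, 2.0028, 0.2504, 0.3636, -1.6976]}
1 [(np.float64(0.14355715887927845), 230, 196, np.float64(0.509), np.float64(0.055), np.float64(0.144)), (np.float64(0.14530392255392144), 227, 198, np.float64(0.503), np.float64(0.068), np.float64(0.145)), (np.float64(0.1467240921769496), 220, 197, np.float64(0.517), np.float64(0.079), np.float64(0.147)), (np.float64(0.14692816328792446), 229, 196, np.float64(0.506), np.float64(0.06), np.float64(0.147))]
2 [(np.float64(0.09660562105176118), 228, 215, np.float64(0.503), np.float64(0.069), np.float64(0.097)), (np.float64(0.09753819912817796), 230, 213, np.float64(0.506), np.float64(0.06), np.float64(0.098)), (np.float64(0.09821862990820973), 228, 214, np.float64(0.505), np.float64(0.067), np.float64(0.098)), (np.float64(0.09864270371306616), 229, 214, np.float64(0.503), np.float64(0.066), np.float64(0.099))]
3 [(np.float64(0.0940645607612779), 229, 214, np.float64(0.509), np.float64(0.062), np.float64(0.094)), (np.float64(0.09834614131117658), 230, 213, np.float64(0.505), np.float64(0.061), np.float64(0.098)), (np.float64(0.09862394720579615), 228, 214, np.float64(0.504), np.float64(0.068), np.float64(0.099)), (np.float64(0.098731854885866), 221, 214, np.float64(0.516), np.float64(0.081), np.float64(0.099))]
```

In the scene view the finger ends are at crop (200,290), about 33 mm higher than the reported TCP. No contact force shows at a reported z of 0.060 either. So I will go down slowly and go by force.

>>> play_rows --targets '[{"dx": 0,"dy": 0,"dz": 0.004,"yaw": 0,"jaw": 1},{"dx": 0,"dy": 0,"dz": 0.004,"yaw": 0,"jaw": 1},{"dx": 0,"dy": 0,"dz": 0.004,"yaw": 0,"jaw": 1},{"dx": 0,"dy": 0,"dz": 0,"yaw": 0,"jaw": 1},{"dx": 0,"dy": 0,"dz": 0,"yaw": 0,"jaw": 1}]'

```text
clock: 3.9
tool_pos: [0.5148, 0.0651, 0.0474]
eef_rot: [0.986, 0.168, -0.0, 0.002]
contact_force: [-0.5, 0.5, -0.0]
opening: 0.003
```

```bash
python3 look.py 4
```

```text
{'clock': 4.0, 'tool_pos': [0.5149, 0.0651, 0.0476], 'eef_rot': [0.9858, 0.1679, -0.0, 0.0022], 'contact_force': [-0.4191, -0.6397, 0.0157], 'opening': 0.0077, 'q': [-0.152, 0.8134, -0.1084, 2.0079, 0.256, 0.3337, -1.7025]}
```

View pics/scene4.png

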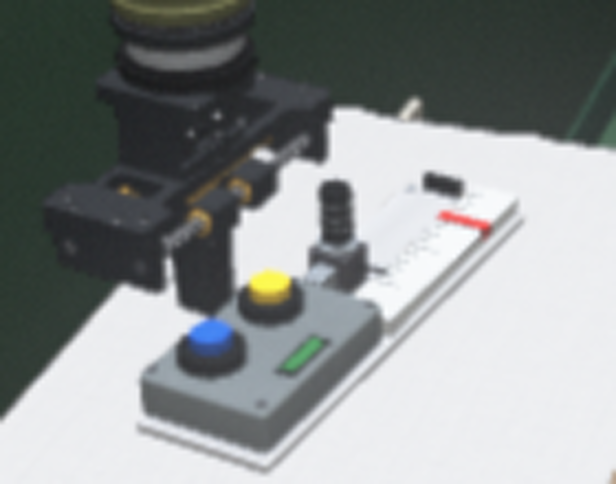

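The finger bottom is at crop (203,305), still above the blue top at (210,325), and in line with it sideways. I continue down.

>>> play_rows --targets '[{"dx": 0,"dy": 0,"dz": 0.004,"yaw": 0,"jaw": 1},{"dx": 0,"dy": 0,"dz": 0.004,"yaw": 0,"jaw": 1},{"dx": 0,"dy": 0,"dz": 0.003,"yaw": 0,"jaw": 1},{"dx": 0,"dy": 0,"dz": 0,"yaw": 0,"jaw": 1},{"dx": 0,"dy": 0,"dz": 0,"yaw": 0,"jaw": 1}]'

```text
clock: 4.5
tool_pos: [0.515, 0.0651, 0.0357]
eef_rot: [0.986, 0.168, 0.0, 0.002]
contact_force: [1.0, 0.4, 0.1]
opening: 0.009
```

```bash
python3 look.py 5
```

```text
{'clock': 4.6, 'tool_pos': [0.5151, 0.0651, 0.0358], 'eef_rot': [0.9858, 0.1679, 0.0002, 0.0021], 'contact_force': [0.0327, 0.3426, 0.1182], 'opening': 0.0079, 'q': [-0.1575, 0.8353, -0.0994, 2.0117, 0.2606, 0.3067, -1.7067]}
```

View pics/scene5.png

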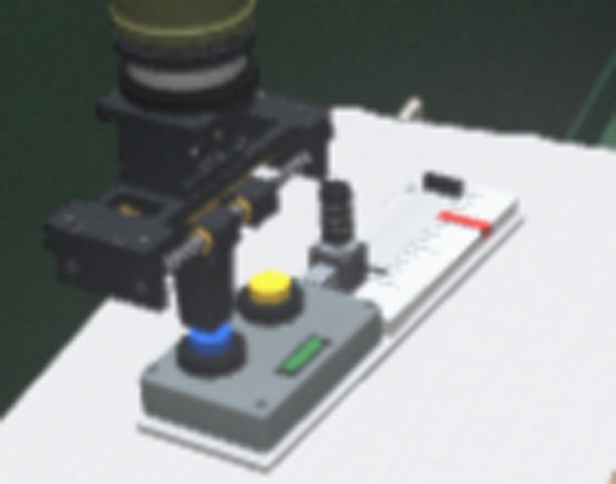

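View pics/top5.png

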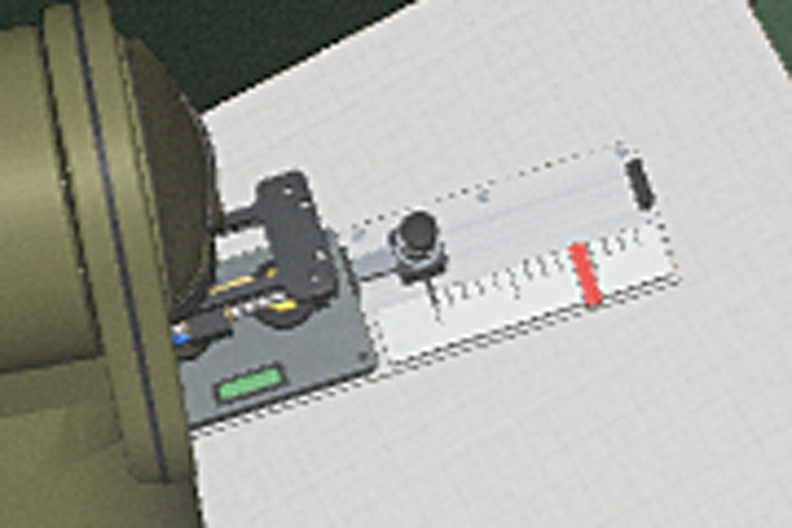

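The finger bottom is now just on top of the blue button (scene crop (207,325)). Pressing.

>>> play_rows --targets '[{"dx": 0,"dy": 0,"dz": 0.003,"yaw": 0,"jaw": 1},{"dx": 0,"dy": 0,"dz": 0.003,"yaw": 0,"jaw": 1},{"dx": 0,"dy": 0,"dz": 0.002,"yaw": 0,"jaw": 1},{"dx": 0,"dy": 0,"dz": 0,"yaw": 0,"jaw": 1},{"dx": 0,"dy": 0,"dz": 0,"yaw": 0,"jaw": 1}]'

```text
clock: 5.1
tool_pos: [0.5154, 0.0651, 0.028]
eef_rot: [0.986, 0.168, 0.001, 0.002]
contact_force: [-0.9, -0.1, 3.5]
opening: 0.007
```

```bash
python3 look.py 6
```

```text
{'clock': 5.2, 'tool_pos': [0.5154, 0.0651, 0.028], 'eef_rot': [0.9858, 0.1679, 0.0007, 0.0022], 'contact_force': [-0.4199, 0.0391, 3.6163], 'opening': 0.0026, 'q': [-0.1615, 0.8499, -0.0929, 2.014, 0.2636, 0.2881, -1.7094]}
```

View pics/scene6.png

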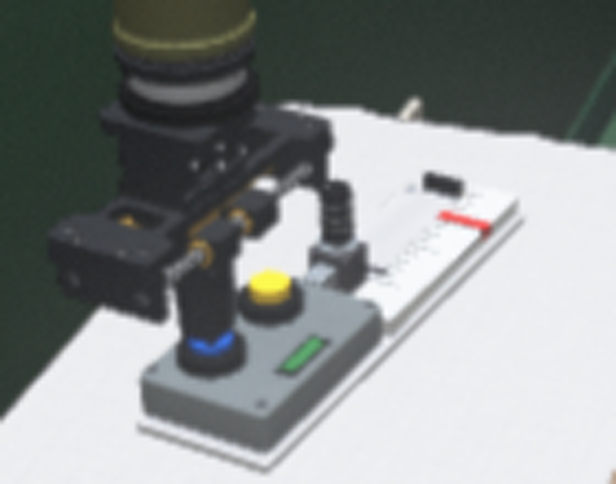

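The blue button is partly pressed (3.6 N). I press further.

>>> play_rows --targets '[{"dx": 0,"dy": 0,"dz": 0.002,"yaw": 0,"jaw": 1},{"dx": 0,"dy": 0,"dz": 0.002,"yaw": 0,"jaw": 1},{"dx": 0,"dy": 0,"dz": 0,"yaw": 0,"jaw": 1},{"dx": 0,"dy": 0,"dz": 0,"yaw": 0,"jaw": 1},{"dx": 0,"dy": 0,"dz": 0,"yaw": 0,"jaw": 1}]'

```text
clock: 5.7
tool_pos: [0.5155, 0.0652, 0.027]
eef_rot: [0.986, 0.168, 0.002, 0.002]
contact_force: [-1.0, 0.2, 5.0]
opening: 0.002
```

>>> play_rows --targets '[{"dx": 0,"dy": 0,"dz": 0.004,"yaw": 0,"jaw": 1},{"dx": 0,"dy": 0,"dz": 0.004,"yaw": 0,"jaw": 1},{"dx": 0,"dy": 0,"dz": 0.004,"yaw": 0,"jaw": 1},{"dx": 0,"dy": 0,"dz": 0.004,"yaw": 0,"jaw": 1},{"dx": 0,"dy": 0,"dz": 0.004,"yaw": 0,"jaw": 1}]'

```text
clock: 6.2
tool_pos: [0.5159, 0.0651, 0.0254]
eef_rot: [0.986, 0.168, 0.006, 0.005]
contact_force: [-8.2, 0.7, 47.4]
opening: 0.004
```

```bash
python3 look.py 7
```

```text
{'clock': 6.3, 'tool_pos': [0.5159, 0.0651, 0.0254], 'eef_rot': [0.9857, 0.1681, 0.0064, 0.0045], 'contact_force': [-7.761, -0.3464, 48.3994], 'opening': 0.0017, 'q': [-0.1739, 0.8528, -0.0778, 2.0259, 0.2679, 0.2609, -1.7166]}
```

View pics/scene7.png

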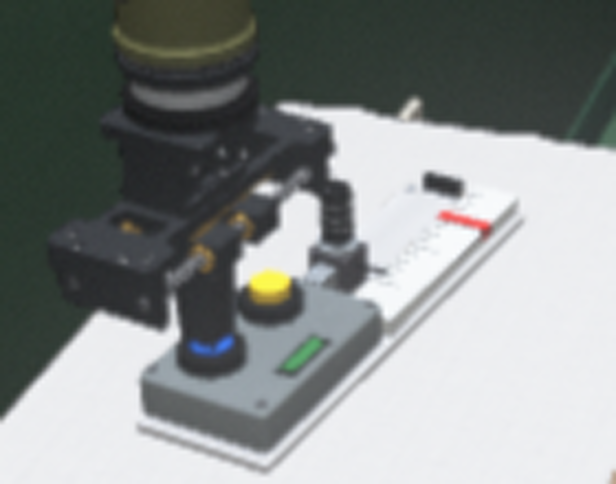

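The blue button is at its bottom stop. At 48 N that push was harder than I meant. I lift off at once.

>>> play_rows --targets '[{"dx": 0,"dy": 0,"dz": -0.006,"yaw": 0,"jaw": 1},{"dx": 0,"dy": 0,"dz": -0.01,"yaw": 0,"jaw": 1},{"dx": 0,"dy": 0,"dz": -0.01,"yaw": 0,"jaw": 1},{"dx": 0,"dy": 0,"dz": 0,"yaw": 0,"jaw": 1},{"dx": 0,"dy": 0,"dz": 0,"yaw": 0,"jaw": 1}]'

```text
clock: 6.8
tool_pos: [0.5162, 0.0654, 0.0538]
eef_rot: [0.986, 0.168, 0.008, 0.005]
contact_force: [-0.1, -0.4, -0.7]
opening: 0.006
```

```bash
python3 look.py 8
```

```text
{'clock': 6.9, 'tool_pos': [0.5161, 0.0653, 0.0535], 'eef_rot': [0.9857, 0.1681, 0.0073, 0.0046], 'contact_force': [-0.4539, -0.3266, 0.3171], 'opening': 0.0015, 'q': [-0.1613, 0.7998, -0.0991, 2.0183, 0.2586, 0.3219, -1.7081]}
```

View pics/scene8.png

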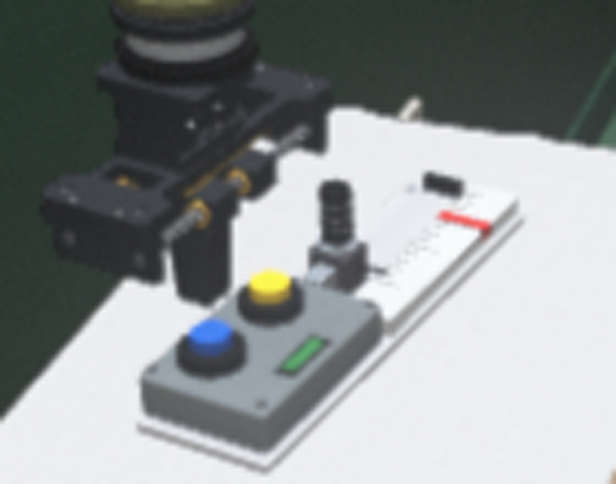

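The blue button is up again, with its top at crop (210,330). Full press came at a reported z of about 0.0265, so the real tip height is about the reported z plus 0.030. Now on to yellow.

>>> play_rows --targets '[{"dx": 0,"dy": 0.018,"dz": 0,"yaw": 0,"jaw": 1},{"dx": 0,"dy": 0.02,"dz": 0,"yaw": 0,"jaw": 1},{"dx": 0,"dy": 0.02,"dz": 0,"yaw": 0,"jaw": 1},{"dx": 0,"dy": 0.005,"dz": 0,"yaw": 0,"jaw": 1},{"dx": 0,"dy": 0,"dz": 0,"yaw": 0,"jaw": 1}]'

```text
clock: 7.4
tool_pos: [0.5359, 0.0057, 0.0511]
eef_rot: [0.986, 0.17, 0.005, 0.004]
contact_force: [-0.0, 0.3, -0.9]
opening: 0.005
```

```bash
python3 look.py 9
```

```text
{'clock': 7.5, 'tool_pos': [0.5356, 0.0068, 0.0512], 'eef_rot': [0.9854, 0.1704, 0.0048, 0.0035], 'contact_force': [0.3534, -0.213, -0.3694], 'opening': 0.0058, 'q': [-0.0236, 0.8157, -0.1321, 1.9676, 0.2893, 0.3666, -1.6128]}
```

View pics/scene9.png

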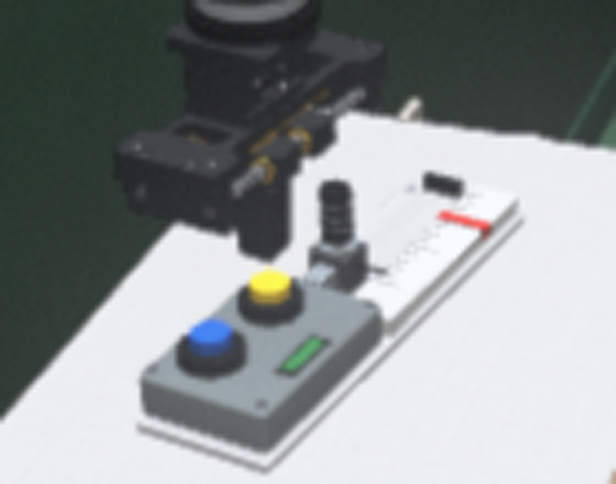

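View pics/top9.png

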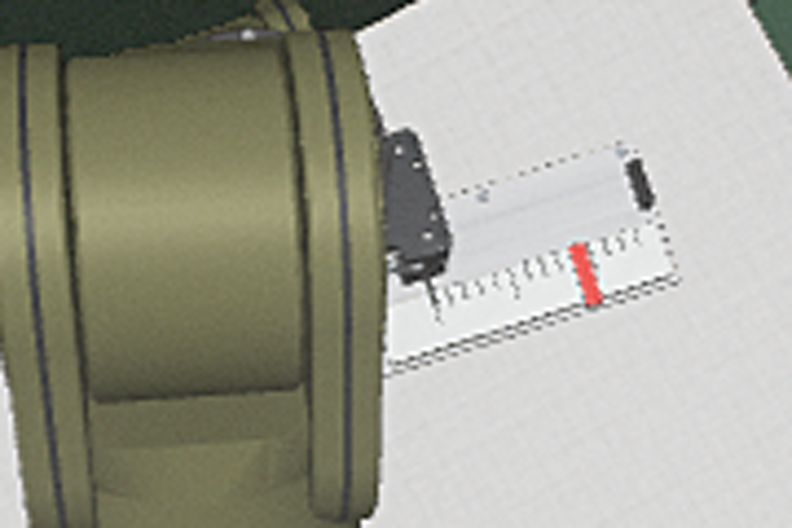

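The yellow button is lined up under the finger (scene crop (270,280)). I descend.

>>> play_rows --targets '[{"dx": 0,"dy": 0.001,"dz": 0.006,"yaw": 0,"jaw": 1},{"dx": 0,"dy": 0,"dz": 0.006,"yaw": 0,"jaw": 1},{"dx": 0,"dy": 0,"dz": 0.005,"yaw": 0,"jaw": 1},{"dx": 0,"dy": 0,"dz": 0.003,"yaw": 0,"jaw": 1},{"dx": 0,"dy": 0,"dz": 0,"yaw": 0,"jaw": 1}]'

```text
clock: 8.0
tool_pos: [0.5356, 0.0092, 0.0294]
eef_rot: [0.985, 0.173, 0.005, 0.003]
contact_force: [0.4, -0.2, 2.5]
opening: 0.007
```

>>> play_rows --targets '[{"dx": 0,"dy": 0,"dz": 0.002,"yaw": 0,"jaw": 1},{"dx": 0,"dy": 0,"dz": 0.002,"yaw": 0,"jaw": 1},{"dx": 0,"dy": 0,"dz": 0.001,"yaw": 0,"jaw": 1},{"dx": 0,"dy": 0,"dz": 0,"yaw": 0,"jaw": 1},{"dx": 0,"dy": 0,"dz": 0,"yaw": 0,"jaw": 1}]'

```text
clock: 8.5
tool_pos: [0.5356, 0.0092, 0.027]
eef_rot: [0.985, 0.173, 0.005, 0.003]
contact_force: [-1.0, -0.4, 4.2]
opening: 0.008
```

>>> play_rows --targets '[{"dx": 0,"dy": 0,"dz": 0.002,"yaw": 0,"jaw": 1},{"dx": 0,"dy": 0,"dz": 0.002,"yaw": 0,"jaw": 1},{"dx": 0,"dy": 0,"dz": 0.001,"yaw": 0,"jaw": 1},{"dx": 0,"dy": 0,"dz": 0,"yaw": 0,"jaw": 1},{"dx": 0,"dy": 0,"dz": 0,"yaw": 0,"jaw": 1}]'

```text
clock: 9.0
tool_pos: [0.5358, 0.0092, 0.027]
eef_rot: [0.985, 0.173, 0.007, 0.004]
contact_force: [-0.9, -1.0, 4.1]
opening: 0.005
```

```bash
python3 look.py 10
```

```text
{'clock': 9.1, 'tool_pos': [0.5357, 0.0092, 0.0268], 'eef_rot': [0.9849, 0.1728, 0.0067, 0.004], 'contact_force': [-1.2326, -0.0718, 5.1264], 'opening': 0.0053, 'q': [-0.0426, 0.859, -0.109, 1.9789, 0.3015, 0.3059, -1.6245]}
```

View pics/scene10.png

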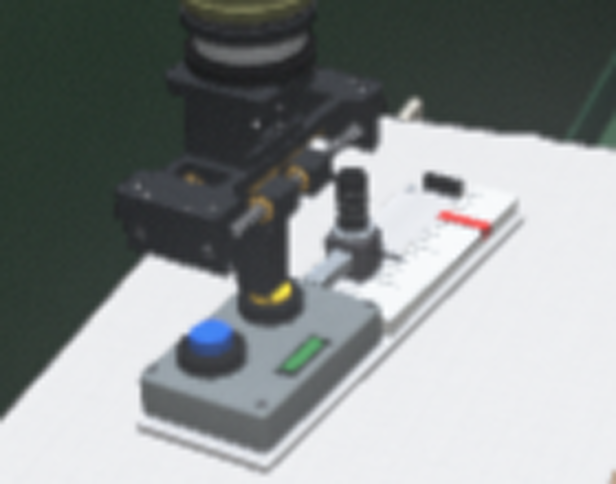

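The yellow button is down and the bar has sprung out (knob at crop (350,195), was (336,210)). One slightly firmer push to be certain, then up.

>>> play_rows --targets '[{"dx": 0,"dy": 0,"dz": 0.003,"yaw": 0,"jaw": 1},{"dx": 0,"dy": 0,"dz": 0.003,"yaw": 0,"jaw": 1},{"dx": 0,"dy": 0,"dz": 0.002,"yaw": 0,"jaw": 1},{"dx": 0,"dy": 0,"dz": 0,"yaw": 0,"jaw": 1},{"dx": 0,"dy": 0,"dz": 0,"yaw": 0,"jaw": 1}]'

```text
clock: 9.6
tool_pos: [0.5359, 0.0091, 0.0273]
eef_rot: [0.985, 0.173, 0.009, 0.005]
contact_force: [-0.8, 0.9, 3.8]
opening: 0.006
```

>>> play_rows --targets '[{"dx": 0,"dy": 0,"dz": -0.01,"yaw": 0,"jaw": 1},{"dx": 0,"dy": 0,"dz": -0.02,"yaw": 0,"jaw": 1},{"dx": 0,"dy": 0,"dz": -0.03,"yaw": 0,"jaw": 1},{"dx": 0,"dy": 0,"dz": -0.03,"yaw": 0,"jaw": 0.4},{"dx": 0,"dy": 0.01,"dz": 0,"yaw": 0,"jaw": 0.4}]'

```text
clock: 10.1
tool_pos: [0.5369, 0.0029, 0.1193]
eef_rot: [0.985, 0.175, 0.007, 0.004]
contact_force: [0.1, 0.9, 0.5]
opening: 0.165
```

```bash
python3 look.py 11
```

```text
{'clock': 10.2, 'tool_pos': [0.5356, -0.0006, 0.1165], 'eef_rot': [0.985, 0.1724, 0.0046, 0.0048], 'contact_force': [-0.5292, -0.6942, -0.7836], 'opening': 0.2551, 'q': [0.0209, 0.7045, -0.1837, 1.9317, 0.2599, 0.5186, -1.5699]}
```

View pics/scene11.png

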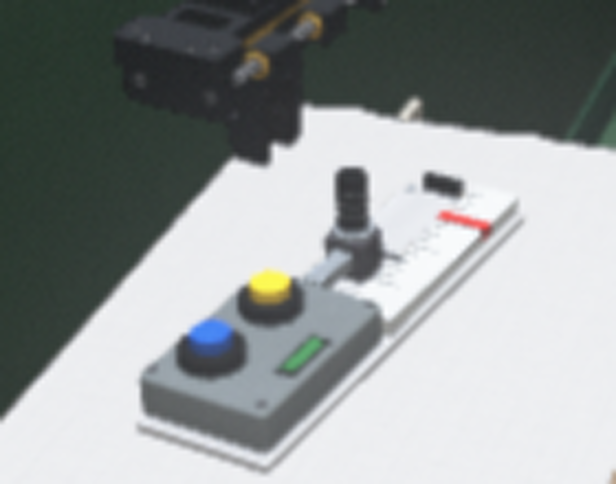

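>>> play_rows --targets '[{"dx": 0.002,"dy": 0.03,"dz": 0,"yaw": 0,"jaw": 0.35},{"dx": 0.002,"dy": 0.03,"dz": 0,"yaw": 0,"jaw": 0.35},{"dx": 0.002,"dy": 0.03,"dz": 0,"yaw": 0,"jaw": 0.35},{"dx": 0,"dy": 0.012,"dz": 0,"yaw": 0.01,"jaw": 0.35},{"dx": 0,"dy": 0,"dz": 0,"yaw": 0,"jaw": 0.35}]'

```text
clock: 10.7
tool_pos: [0.5725, -0.0955, 0.1106]
eef_rot: [0.986, 0.168, -0.001, 0.002]
contact_force: [-0.1, -0.2, 0.1]
opening: 0.647
```

```bash
python3 look.py 12 f; python3 - <<'E'
from h import *
s=dict(np.load("scene11.npz"))
g=lambda x,y:((x+.5)/4.4-.5+180,(y+.5)/4.4-.5+150)
print(plane(s,*g(351,176),.086)); 
s0=dict(np.load("scene0.npz"));print(plane(s0,256.1-.4,192.7,.086))
E
```

```text
{'clock': 10.8, 'tool_pos': [0.5719, -0.093, 0.1109], 'eef_rot': [0.9854, 0.17, -0.0014, 0.0018], 'contact_force': [-0.294, -0.1905, -0.5214], 'opening': 0.6497, 'q': [0.2076, 0.7625, -0.221, 1.7896, 0.2704, 0.6213, -1.4045]}
[ 0.56791922 -0.0874833   0.086     ]
[ 0.5610074  -0.06836852  0.086     ]
```

View pics/scene12.png

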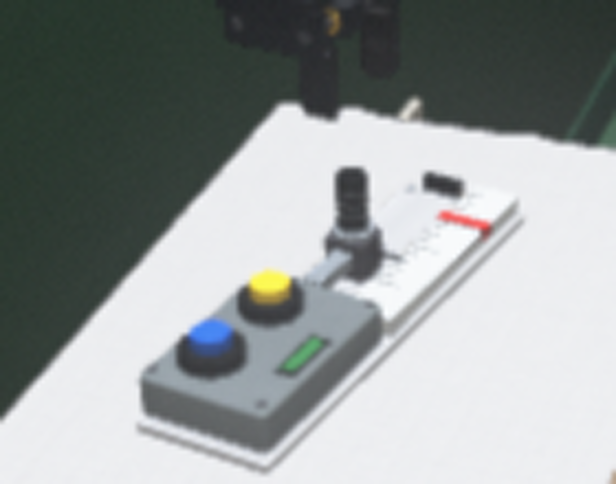

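View pics/top12f.png

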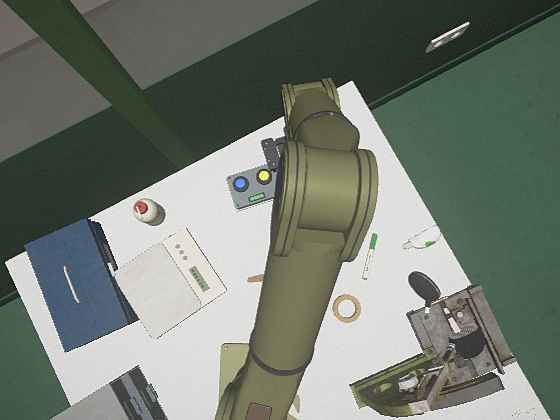

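The gripper is over the knob with its fingers on both sides of it, at scene crop (320,112) and (380,70). The arm hides the knob in the top view. I descend partway while centring.

>>> play_rows --targets '[{"dx": 0.004,"dy": 0.003,"dz": 0.01,"yaw": 0,"jaw": 0.35},{"dx": 0.001,"dy": 0.001,"dz": 0.015,"yaw": 0,"jaw": 0.35},{"dx": 0,"dy": 0,"dz": 0.012,"yaw": 0,"jaw": 0.35},{"dx": 0,"dy": 0,"dz": 0,"yaw": 0,"jaw": 0.35},{"dx": 0,"dy": 0,"dz": 0,"yaw": 0,"jaw": 0.35}]'

```text
clock: 11.3
tool_pos: [0.5763, -0.0884, 0.0693]
eef_rot: [0.985, 0.174, -0.003, -0.0]
contact_force: [-0.2, -0.3, -0.1]
opening: 0.65
```

```bash
python3 look.py 13; python3 - <<'E'
from h import *
s=dict(np.load("scene13.npz"))
for v in range(166,200,2):
    print(v,[depth(s,u,v).round(3).tolist() if s["frame"][v,u].max()<90 else 0 for u in range(248,276,3)])
E
```

```text
{'clock': 11.4, 'tool_pos': [0.5765, -0.0886, 0.0698], 'eef_rot': [0.9847, 0.1741, -0.0028, -0.0003], 'contact_force': [1.1765, -0.0231, -0.2998], 'opening': 0.649, 'q': [0.19, 0.83, -0.2031, 1.7964, 0.2902, 0.55, -1.419]}
166 [[0.514, -0.01, 0.203], [0.515, -0.02, 0.2], [0.531, -0.042, 0.187], [0.525, -0.048, 0.187], [0.528, -0.06, 0.182], [0.583, -0.115, 0.145], [0.579, -0.123, 0.144], [1.133, -0.606, -0.206], [1.147, -0.636, -0.222], [1.169, -0.674, -0.241]]
168 [[0.517, -0.011, 0.196], [0.517, -0.022, 0.193], 0, [0.525, -0.047, 0.182], [0.532, -0.063, 0.174], [0.582, -0.115, 0.139], [0.58, -0.123, 0.137], [1.126, -0.599, -0.212], [1.15, -0.639, -0.234], [1.176, -0.68, -0.256]]
170 [[0.517, -0.012, 0.19], [0.515, -0.019, 0.189], 0, [0.525, -0.047, 0.176], [0.531, -0.062, 0.169], [0.585, -0.117, 0.131], [0.582, -0.125, 0.13], [1.13, -0.603, -0.225], [1.144, -0.634, -0.24], [1.167, -0.672, -0.261]]
172 [[0.524, -0.017, 0.181], [0.514, -0.019, 0.184], [0.532, -0.042, 0.17], [0.526, -0.047, 0.17], [0.596, -0.115, 0.122], [0.586, -0.117, 0.125], [0.578, -0.122, 0.126], [1.124, -0.598, 
[... 476 characters left out ...]
 0.136], 0, 0, 0, 0, 0, 0, 0, 0]
182 [[0.565, -0.047, 0.126], [0.552, -0.046, 0.131], 0, 0, 0, 0, 0, 0, 0, 0]
184 [[0.564, -0.045, 0.12], [0.555, -0.048, 0.123], 0, 0, 0, 0, 0, 0, 0, 0]
186 [[0.563, -0.044, 0.115], [0.559, -0.051, 0.114], 0, 0, 0, 0, 0, 0, 0, 0]
188 [[0.569, -0.048, 0.105], [0.558, -0.05, 0.109], 0, 0, 0, 0, 0, 0, 0, 0]
190 [0, 0, 0, [0.575, -0.085, 0.083], [0.57, -0.091, 0.083], 0, 0, 0, 0, 0]
192 [0, 0, 0, [0.573, -0.083, 0.078], [0.566, -0.088, 0.079], 0, 0, 0, 0, 0]
194 [0, 0, 0, [0.576, -0.084, 0.07], [0.564, -0.086, 0.074], 0, 0, 0, 0, 0]
196 [0, 0, 0, [0.571, -0.081, 0.066], [0.566, -0.088, 0.066], 0, 0, 0, 0, 0]
198 [0, 0, 0, 0, [0.563, -0.085, 0.062], 0, 0, 0, 0, 0]
```

View pics/scene13.png

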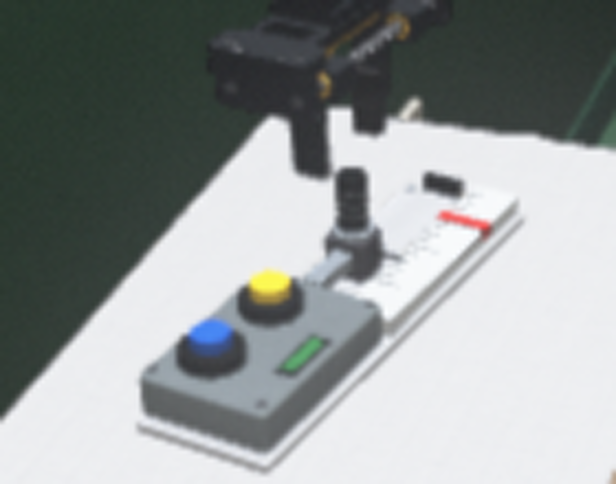

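>>> play_rows --targets '[{"dx": -0.002,"dy": 0.005,"dz": 0.008,"yaw": 0,"jaw": 0.35},{"dx": 0,"dy": 0.003,"dz": 0.012,"yaw": 0,"jaw": 0.35},{"dx": 0,"dy": 0.001,"dz": 0.01,"yaw": 0,"jaw": 0.35},{"dx": 0,"dy": 0,"dz": 0.005,"yaw": 0,"jaw": 0.35},{"dx": 0,"dy": 0,"dz": 0,"yaw": 0,"jaw": 0.35}]'

```text
clock: 11.9
tool_pos: [0.5781, -0.0997, 0.0324]
eef_rot: [0.985, 0.173, -0.002, 0.0]
contact_force: [-0.8, -1.3, -0.2]
opening: 0.645
```

```bash
python3 look.py 14
```

```text
{'clock': 12.0, 'tool_pos': [0.5786, -0.0996, 0.0332], 'eef_rot': [0.9848, 0.1735, -0.0015, 0.0003], 'contact_force': [-0.6068, 1.5679, -0.2209], 'opening': 0.6518, 'q': [0.1952, 0.8903, -0.1819, 1.8006, 0.3116, 0.4816, -1.4205]}
```

View pics/scene14.png

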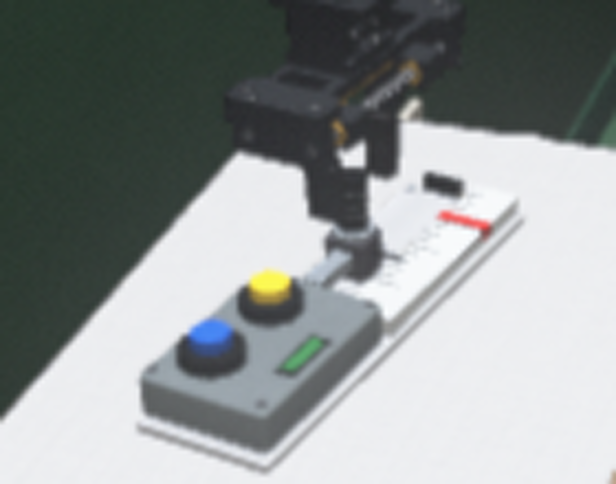

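The fingers straddle the knob (crop (350,195)), with the tips at about its mid height. I lower about 12 mm more, then close.

>>> play_rows --targets '[{"dx": -0.001,"dy": -0.004,"dz": 0.006,"yaw": 0,"jaw": 0.35},{"dx": 0,"dy": 0,"dz": 0.006,"yaw": 0,"jaw": 0.35},{"dx": 0,"dy": 0,"dz": 0,"yaw": 0,"jaw": 0.35},{"dx": 0,"dy": 0,"dz": 0,"yaw": 0,"jaw": 1},{"dx": 0,"dy": 0,"dz": 0,"yaw": 0,"jaw": 1}]' --squeeze 30

```text
clock: 12.5
tool_pos: [0.5767, -0.0951, 0.021]
eef_rot: [0.985, 0.174, -0.001, 0.0]
contact_force: [0.3, 0.2, -0.2]
opening: 0.495
```

>>> play_rows --targets '[{"dx": 0,"dy": 0,"dz": 0,"yaw": 0,"jaw": 1},{"dx": 0,"dy": 0,"dz": 0,"yaw": 0,"jaw": 1},{"dx": 0,"dy": 0,"dz": 0,"yaw": 0,"jaw": 1},{"dx": 0,"dy": 0,"dz": 0,"yaw": 0,"jaw": 1},{"dx": 0,"dy": 0,"dz": 0,"yaw": 0,"jaw": 1}]'

```text
clock: 13.0
tool_pos: [0.5771, -0.0952, 0.0213]
eef_rot: [0.985, 0.174, -0.0, 0.0]
contact_force: [-0.9, -0.1, -0.8]
opening: 0.239
```

```bash
python3 look.py 15
```

```text
{'clock': 13.1, 'tool_pos': [0.5771, -0.0952, 0.0214], 'eef_rot': [0.9848, 0.1739, -0.0002, 0.0004], 'contact_force': [-0.4786, -0.1056, -0.1386], 'opening': 0.2404, 'q': [0.1827, 0.9069, -0.1716, 1.8128, 0.3171, 0.449, -1.4324]}
```

View pics/scene15.png

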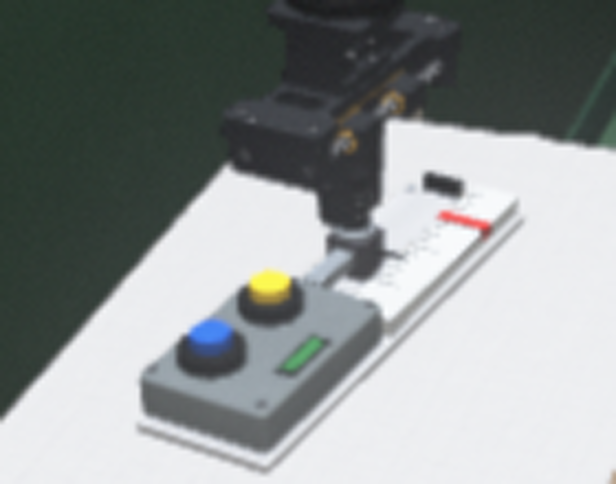

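View pics/top15.png

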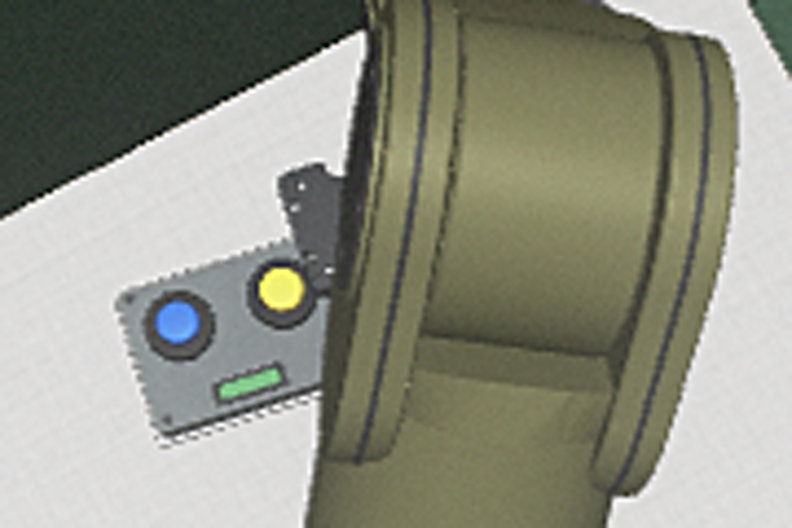

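The knob is gripped: opening 0.24 is about 21 mm, and the TCP at (0.577, -0.095) matches the predicted knob position. About 72 mm of pull remains.

>>> play_rows --targets '[{"dx": 0,"dy": 0.012,"dz": 0,"yaw": 0,"jaw": 1},{"dx": 0,"dy": 0.014,"dz": 0,"yaw": 0,"jaw": 1},{"dx": 0,"dy": 0.014,"dz": 0,"yaw": 0,"jaw": 1},{"dx": 0,"dy": 0.01,"dz": 0,"yaw": 0,"jaw": 1},{"dx": 0,"dy": 0,"dz": 0,"yaw": 0,"jaw": 1}]'

```text
clock: 13.6
tool_pos: [0.595, -0.1458, 0.0213]
eef_rot: [0.985, 0.174, -0.001, -0.0]
contact_force: [-0.7, 2.1, 1.9]
opening: 0.239
```

```bash
python3 look.py 16
```

```text
{'clock': 13.7, 'tool_pos': [0.5942, -0.1437, 0.0213], 'eef_rot': [0.9847, 0.1744, -0.0013, -0.0011], 'contact_force': [-0.7687, 2.7793, 1.7637], 'opening': 0.2421, 'q': [0.2749, 0.9307, -0.2014, 1.725, 0.3253, 0.5218, -1.3515]}
```

View pics/scene16.png

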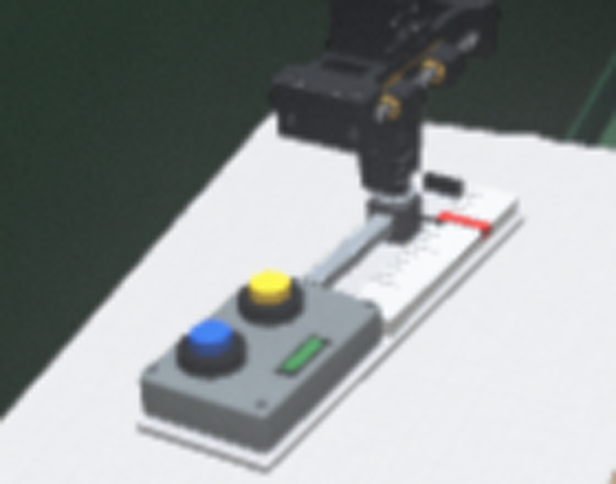

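>>> play_rows --targets '[{"dx": 0,"dy": 0.008,"dz": 0,"yaw": 0,"jaw": 1},{"dx": 0,"dy": 0.008,"dz": 0,"yaw": 0,"jaw": 1},{"dx": 0,"dy": 0.004,"dz": 0,"yaw": 0,"jaw": 1},{"dx": 0,"dy": 0,"dz": 0,"yaw": 0,"jaw": 1},{"dx": 0,"dy": 0,"dz": 0,"yaw": 0,"jaw": 1}]'

```text
clock: 14.2
tool_pos: [0.6, -0.1601, 0.0213]
eef_rot: [0.984, 0.176, -0.003, -0.003]
contact_force: [-1.6, 2.2, 2.2]
opening: 0.246
```

```bash
python3 look.py 17; python3 - <<'E'
from h import *
s=dict(np.load("scene17.npz"))
cv2.imwrite("pics/z17.png",cv2.resize(s["frame"][180:215,255:305,::-1],None,fx=14,fy=14,interpolation=cv2.INTER_CUBIC))
s=dict(np.load("scene11.npz"))
cv2.imwrite("pics/z11.png",cv2.resize(s["frame"][180:215,255:305,::-1],None,fx=14,fy=14,interpolation=cv2.INTER_CUBIC))
E
```

```text
{'clock': 14.3, 'tool_pos': [0.5999, -0.1601, 0.0213], 'eef_rot': [0.9844, 0.1761, -0.0028, -0.0029], 'contact_force': [-2.1719, 3.5489, 2.1006], 'opening': 0.2381, 'q': [0.3063, 0.9412, -0.2142, 1.6891, 0.326, 0.5536, -1.319]}
```

View pics/z17.png

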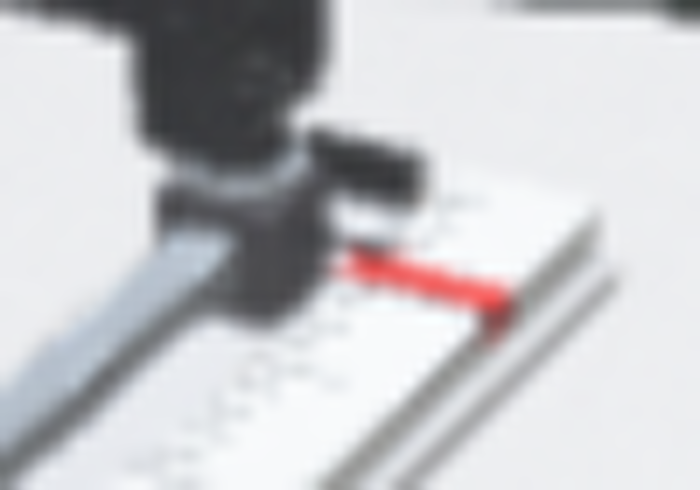

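View pics/z11.png

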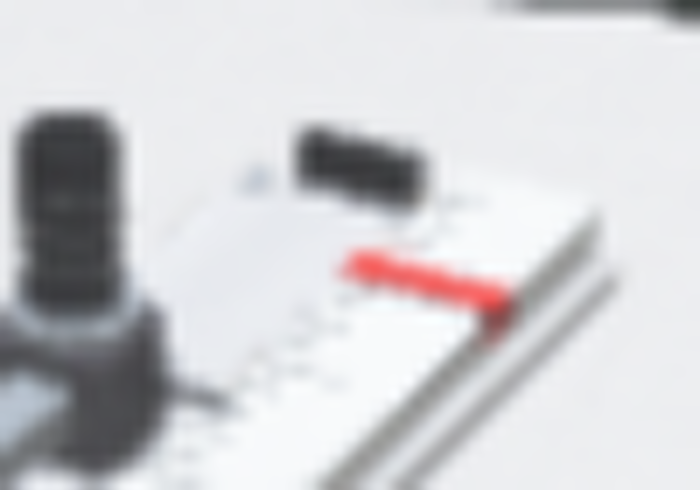

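View pics/top17.png

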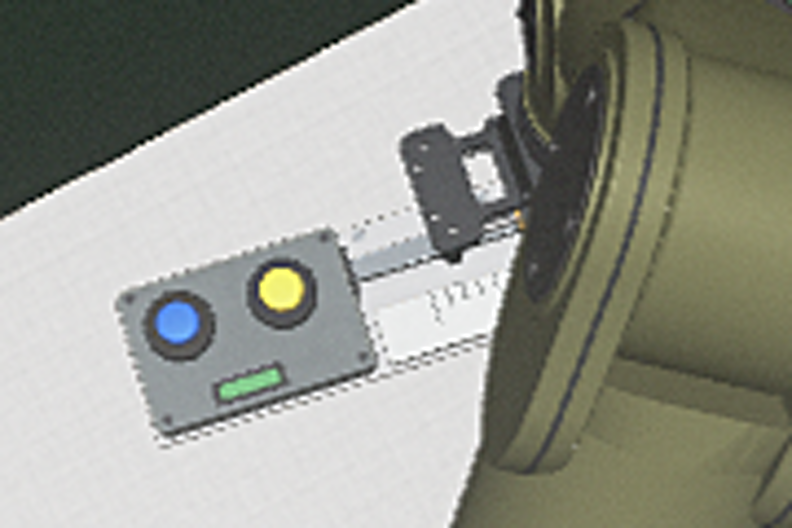

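In the zoom (z17) the pointer shows as a dark sliver at about (370,247), just along the upper edge of the red band. The band's red middle runs from (350,265) to (510,300). The pointer sits 4 mm above the band, so I compute the offset.

```bash
python3 - <<'E'
from h import *
s=dict(np.load("scene17.npz"));s0=dict(np.load("scene11.npz"))
g=lambda x,y:((x+.5)/14-.5+255,(y+.5)/14-.5+180)
u=np.array([.3335,-.943]);
for yaw in(.333,.345):
  u=np.array([np.sin(yaw),-np.cos(yaw)])
  f=lambda d,x,y,z:(plane(d,*g(x,y),z)[:2]@u).round(4)
  print("tip11",f(s0,222,403,.031),"band", [f(s0,x,y,.027) for x,y in((360,264),(430,281),(495,298))])
  print("tip17",[f(s,x,y,.031) for x,y in((365,245),(388,250))])
  t=dict(np.load("top0.npz"));T=lambda x,y:((x+.5)/5.5-.5+225,(y+.5)/5.5-.5+135)
  h=lambda x,y,z:(plane(t,*T(x,y),z)[:2]@u).round(4)
  print("top home pointer",[h(x,y,.031) for x,y in((398,215),(404,232),(410,250))],"band",[h(x,y,.027) for x,y in((584,172),(594,205),(604,240))])
# red mean, top & scene0
t=dict(np.load("top0.npz"));
for a,b,c,m in blobs(t,(0,110,90),(10,255,255),(310,150,350,190)): print(a,b,c,(plane(t,*c,.027)))
E
```

```text
tip11 0.2734 band [np.float64(0.3434), np.float64(0.3441), np.float64(0.3443)]
tip17 [np.float64(0.3449), np.float64(0.3454)]
top home pointer [np.float64(0.2575), np.float64(0.2577), np.float64(0.2578)] band [np.float64(0.3503), np.float64(0.3498), np.float64(0.349)]
tip11 0.2791 band [np.float64(0.3491), np.float64(0.3497), np.float64(0.3497)]
tip17 [np.float64(0.3507), np.float64(0.3511)]
top home pointer [np.float64(0.2634), np.float64(0.2635), np.float64(0.2635)] band [np.float64(0.3561), np.float64(0.3554), np.float64(0.3544)]
45 [329, 166, 8, 13] [332.58, 172.11] [ 0.55611533 -0.17754009  0.027     ]
```

>>> play_rows --targets '[{"dx": 0,"dy": 0.002,"dz": 0,"yaw": 0,"jaw": 1},{"dx": 0,"dy": 0.001,"dz": 0,"yaw": 0,"jaw": 1},{"dx": 0,"dy": 0,"dz": 0,"yaw": 0,"jaw": 1},{"dx": 0,"dy": 0,"dz": 0,"yaw": 0,"jaw": 1},{"dx": 0,"dy": 0,"dz": 0,"yaw": 0,"jaw": 1}]'

```text
clock: 14.8
tool_pos: [0.6007, -0.1621, 0.0213]
eef_rot: [0.984, 0.177, -0.003, -0.003]
contact_force: [-1.8, 3.1, 3.2]
opening: 0.241
```

```bash
python3 look.py 18 f; python3 - <<'E'
from h import *
s=dict(np.load("scene18.npz"))
cv2.imwrite("pics/z18.png",cv2.resize(s["frame"][180:215,255:305,::-1],None,fx=14,fy=14,interpolation=cv2.INTER_CUBIC))
E
```

```text
{'clock': 14.9, 'tool_pos': [0.6006, -0.1622, 0.0213], 'eef_rot': [0.9843, 0.1766, -0.0032, -0.0032], 'contact_force': [-1.5926, 3.6101, 2.0344], 'opening': 0.2363, 'q': [0.3104, 0.9427, -0.2161, 1.6839, 0.3261, 0.5585, -1.3142]}
```

View pics/z18.png

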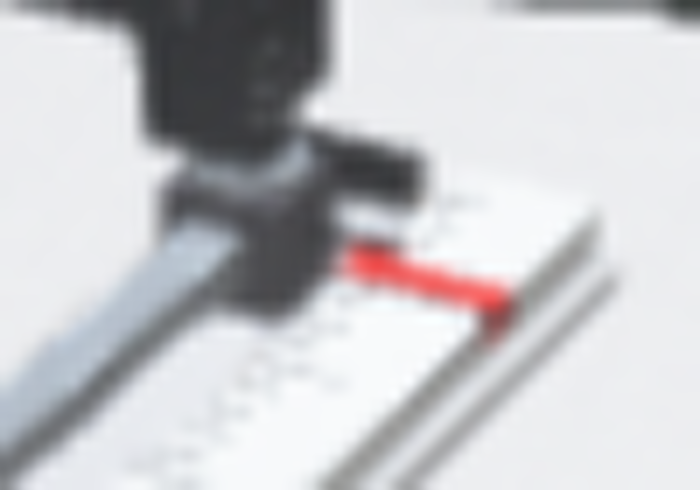

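View pics/top18f.png

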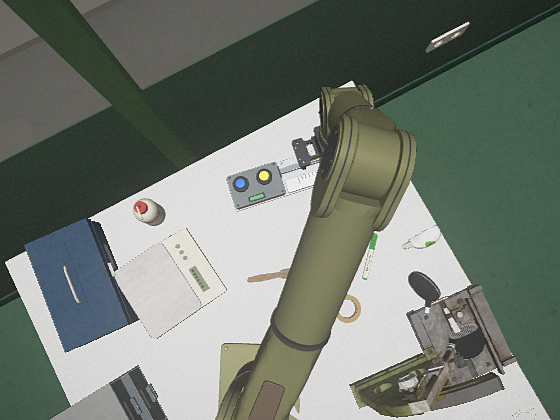

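```bash
python3 - <<'E'
from h import *
u=np.array([np.sin(.338),-np.cos(.338)])
for n in (11,16,17,18):
  s=dict(np.load(f"scene{n}.npz"))
  for x in (280,281,282,283):
    print(n,x,[(y,s["frame"][y,x].tolist(),(plane(s,x,y,.031)[:2]@u).round(4),(plane(s,x,y,.027)[:2]@u).round(4)) for y in range(195,202)])
E
```

```text
11 280 [(195, [228, 231, 236], np.float64(0.3574), np.float64(0.3637)), (196, [234, 235, 240], np.float64(0.352), np.float64(0.3583)), (197, [238, 222, 226], np.float64(0.3467), np.float64(0.3529)), (198, [243, 138, 139], np.float64(0.3413), np.float64(0.3475)), (199, [233, 134, 136], np.float64(0.3361), np.float64(0.3422)), (200, [221, 204, 208], np.float64(0.3308), np.float64(0.337)), (201, [228, 230, 233], np.float64(0.3256), np.float64(0.3317))]
11 281 [(195, [224, 227, 232], np.float64(0.3588), np.float64(0.3651)), (196, [233, 234, 238], np.float64(0.3534), np.float64(0.3597)), (197, [238, 219, 222], np.float64(0.3481), np.float64(0.3543)), (198, [246, 121, 120], np.float64(0.3428), np.float64(0.3489)), (199, [238, 102, 100], np.float64(0.3375), np.float64(0.3436)), (200, [205, 167, 170], np.float64(0.3322), np.float64(0.3384)), (201, [233, 235, 238], np.float64(0.327), np.float64(0.3331))]
11 282 [(195, [199, 204, 211], np.float64(0.3603), np.float64(0.3666)), (196, [228, 228, 232], np.float64(0.3549), np.float64(0.3611)), (197, [236, 219, 220], np.float64(0.3495), np.float64(0
[... 5447 characters left out ...]
98, [218, 85, 86], np.float64(0.3442), np.float64(0.3504)), (199, [237, 94, 94], np.float64(0.3389), np.float64(0.345)), (200, [218, 169, 172], np.float64(0.3336), np.float64(0.3398)), (201, [241, 242, 245], np.float64(0.3284), np.float64(0.3345))]
18 283 [(195, [184, 187, 193], np.float64(0.3617), np.float64(0.368)), (196, [205, 208, 214], np.float64(0.3563), np.float64(0.3625)), (197, [173, 157, 161], np.float64(0.3509), np.float64(0.3571)), (198, [218, 133, 135], np.float64(0.3456), np.float64(0.3518)), (199, [239, 93, 93], np.float64(0.3403), np.float64(0.3465)), (200, [221, 144, 146], np.float64(0.335), np.float64(0.3412)), (201, [231, 229, 232], np.float64(0.3298), np.float64(0.3359))]
```

```bash
python3 - <<'E'
from h import *
u=np.array([np.sin(.338),-np.cos(.338)])
def cen(n,m,xs,ys):
  a=dict(np.load(f"scene{n}.npz"));b=dict(np.load(f"scene{m}.npz"));o=[]
  for x in xs:
    w=np.array([max(0,float(b["frame"][y,x,0])-float(a["frame"][y,x,0])-8) for y in ys])
    if w.sum()>60:
      y=(w*np.array(ys)).sum()/w.sum();o.append((x,round(y,2),int(w.sum()),(plane(a,x,y,.031)[:2]@u).round(4),(plane(a,x,y,.027)[:2]@u).round(4)))
  return o
print(*cen(11,16,range(268,275),range(203,213)),sep="\n");print()
print(*cen(16,11,range(277,285),range(193,204)),sep="\n");print()
print(*cen(17,11,range(280,286),range(193,203)),sep="\n");print()
print(*cen(18,11,range(280,286),range(193,203)),sep="\n")
E
```

```text
(268, np.float64(207.66), 131, np.float64(0.2757), np.float64(0.2815))
(269, np.float64(207.93), 142, np.float64(0.2758), np.float64(0.2816))
(270, np.float64(208.23), 105, np.float64(0.2757), np.float64(0.2815))

(277, np.float64(199.33), 177, np.float64(0.3301), np.float64(0.3362))
(278, np.float64(199.48), 143, np.float64(0.3307), np.float64(0.3369))
(279, np.float64(199.92), 163, np.float64(0.3299), np.float64(0.336))
(280, np.float64(200.14), 88, np.float64(0.3301), np.float64(0.3362))

(280, np.float64(197.13), 135, np.float64(0.3459), np.float64(0.3522))
(281, np.float64(197.32), 163, np.float64(0.3464), np.float64(0.3526))
(282, np.float64(197.31), 125, np.float64(0.3478), np.float64(0.354))

(280, np.float64(196.57), 122, np.float64(0.349), np.float64(0.3552))
(281, np.float64(196.82), 137, np.float64(0.349), np.float64(0.3553))
(282, np.float64(197.02), 116, np.float64(0.3494), np.float64(0.3556))
(283, np.float64(197.16), 77, np.float64(0.3501), np.float64(0.3563))
```

Comparing dark-pixel differences puts the pointer at about 0.349 along the scale, and the band middle at about 0.347. The top view's band distance also puts the pointer about 1.5–2 mm too far. I ease back about 2 mm.

>>> play_rows --targets '[{"dx": 0,"dy": -0.001,"dz": 0,"yaw": 0,"jaw": 1},{"dx": 0,"dy": -0.0005,"dz": 0,"yaw": 0,"jaw": 1},{"dx": 0,"dy": 0,"dz": 0,"yaw": 0,"jaw": 1},{"dx": 0,"dy": 0,"dz": 0,"yaw": 0,"jaw": 1},{"dx": 0,"dy": 0,"dz": 0,"yaw": 0,"jaw": 1}]'

```text
clock: 15.4
tool_pos: [0.6001, -0.1607, 0.0213]
eef_rot: [0.984, 0.177, -0.003, -0.003]
contact_force: [-1.0, 2.8, 2.3]
opening: 0.24
```

```bash
cat > cen.py <<'E'
from h import *
import sys
u=np.array([np.sin(.338),-np.cos(.338)]);n=sys.argv[1]
a=dict(np.load(f"scene{n}.npz"));b=dict(np.load("scene11.npz"));ys=range(193,203)
for x in range(280,285):
    w=np.array([max(0,float(b["frame"][y,x,0])-float(a["frame"][y,x,0])-8) for y in ys])
    if w.sum()>60:
      y=(w*np.array(ys)).sum()/w.sum();print(x,round(y,2),(plane(a,x,y,.031)[:2]@u).round(4))
E
python3 look.py 19 f; python3 cen.py 19
```

```text
{'clock': 15.5, 'tool_pos': [0.6002, -0.1607, 0.0213], 'eef_rot': [0.9843, 0.1767, -0.0031, -0.0031], 'contact_force': [-1.2432, 3.2575, 2.2648], 'opening': 0.2383, 'q': [0.3078, 0.9418, -0.2152, 1.6869, 0.3261, 0.556, -1.3168]}
280 196.9 0.3472
281 197.13 0.3474
282 197.27 0.3481
```

>>> play_rows --targets '[{"dx": 0,"dy": 0,"dz": 0,"yaw": 0,"jaw": 1},{"dx": 0,"dy": 0,"dz": 0,"yaw": 0,"jaw": 1},{"dx": 0,"dy": 0,"dz": 0,"yaw": 0,"jaw": 1},{"dx": 0,"dy": 0,"dz": 0,"yaw": 0,"jaw": 1},{"dx": 0,"dy": 0,"dz": 0,"yaw": 0,"jaw": 1}]'

```text
clock: 16.0
tool_pos: [0.6001, -0.1607, 0.0213]
eef_rot: [0.984, 0.177, -0.003, -0.003]
contact_force: [-1.4, 3.4, 2.1]
opening: 0.24
```

```bash
python3 look.py 20 f; python3 cen.py 20
```

```text
{'clock': 16.1, 'tool_pos': [0.6002, -0.1607, 0.0213], 'eef_rot': [0.9843, 0.1766, -0.0031, -0.0031], 'contact_force': [-1.2493, 1.9941, 1.956], 'opening': 0.2375, 'q': [0.3079, 0.9418, -0.2153, 1.6869, 0.326, 0.556, -1.3168]}
280 196.9 0.3472
281 197.12 0.3474
282 197.25 0.3482
```

View pics/scene20f.png

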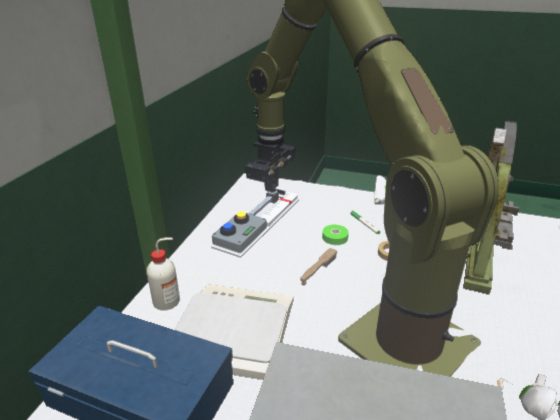

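The hold is steady. Both buttons are up at (228,229) and (241,217), the pointer is at the red band at (281,197), and the bottle, roll, marker and head are where they were. I hand the job in.

```bash
python3 -c "
from plant import r
print(r.finish_job())"
```

```text
the job is handed in; nothing more can be done
None
```

I pressed the blue zero button fully and let it up. I then pressed the yellow lock button, saw the bar spring out, and let the button up. Then I gripped the knob, pulled the pointer to the red band and handed in at about 16 s, still holding it there.

**Last checks:**
- **Pointer:** in the scene view it stood within about 1 mm of the band's middle, and it did not move over a 0.5 s hold. The top camera could not confirm this, because the arm hid the band.
- **Grip:** the opening read about 21 mm on the 22 mm knob, against roughly 2–4 N of spring pull.
- **Bystanders:** the bottle, roll, marker and club head looked unmoved.

**Disagreements and slips:**
- **Height reading:** the fingertips were really about 30 mm higher than the reported TCP height, both in the images and by touch. I set heights from images and contact force instead.
- **Blue press too hard:** the fingertip briefly pushed at about 48 N, harder than I intended. The 40 N limit is stated for the arm and gripper body, so I don't know whether this counts.
- **Yellow press:** the readings only showed about 4–5 N, with no clear bottom stop. That it went down is judged from the bar being released.
- **Pull distance:** the tool's own reading and the pointer's movement in the images differed by 2–3 mm, probably because the knob shifted as the jaws closed. I set the final position by the images.

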